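# Set a polishing arbor home in its keyed socket

## Robot

A 6-joint arm with a two-finger parallel gripper is mounted at the origin on a cart in front of the work surface, level with it; the furniture and walls round the work are solid. World frame = base frame: x ahead of the robot, y to its left, z up, the work surface at z = 0. Lengths are in mm, angles in rad, forces in N, time in s.
With the tool pointing down it reaches from about 350 to 975 mm from the base axis. Payload 7.1 kg.
Tool frame: the origin (TCP) lies at the centre of the arm's flange, where the gripper is bolted on; the fingertips stand 182 mm ahead of it and the grasp point (between the pads) lies 163 mm ahead of it; z points along the fingers, y is the line along which they close (so a half turn about z gives the same grasp; the last joint's range is limited). The gripper opens to 88 mm and grips with 3 to 60 N. Pads are 20 mm wide; open, the fingers measure 115 mm over their backs; the gripper's body (75 mm by 178 mm) begins 61 mm behind the grasp point.
Start: joints at [-1.127, 0.423, 1.63, -0, 1.089, -0.019], TCP at [279.049, -559.23, 404.675] pointing down, gripper open.
Joint ranges: [-3, 3], [-0.9, 2.11], [0.09, 2.58], [-1.31, 4.45], [0.11, 2.69], [-2.54, 2.54]. Speed limits (rad/s): [2.39, 2.39, 3.01, 3.14, 3.14, 3.14].

## Interface

Orientations are given as a rotation vector (axis times angle).
In Python, from workcell import readout, get_image, ctrl gives the robot as it stands.
- The arm moves only by the tool step_arm, never from a script. Its argument "targets" is a list that holds one entry, the list of rows, each a list of 7 numbers: the shift along the world's x, y, z as a fraction of full scale, then the turn, a rotation vector about the world's x, y, z as a fraction of full scale, then the opening, from 0 (shut) to 1 (fully open). In form: [[[dx, dy, dz, wx, wy, wz, claw], ...]]. A call has exactly 5 rows; each row shifts and turns the commanded pose from where the row before left it; what a row does not reach is not made up. Full scale, the value 1, is 0.05 m for a shift and 4 degrees for a turn. A row lasts 1/8 s, in which the tool goes at most 62.5 mm and 10.7 degrees, less where a joint would pass 70% of its speed; a pose out of reach is approached as far as the arm can. A call with a number of a shift or a turn outside -1 to 1 is refused whole. A call with a gripper value outside its range is refused whole. The fingers move at their own pace and stop on an object; the grip force is fixed at half the most. Time passes only in rows, so rows that do not move let the fingers close, or fill a call up. It gives the time, the measured TCP pose, the force, the opening and the grip force at its end, in the units of the state.
- readout.get_obs(): the state, without advancing time (a new reading comes with each control period).
- get_image(name): name is "side" or "top"; returns a dict with "pixels" (384x512x3 uint8, red, green, blue), "intrinsics" (3x3 intrinsics, pixels), "extrinsics" (4x4, takes a point from world to camera coordinates). Camera axes: x right, y down, z forward; pixel columns grow to the right and rows downward; lengths in mm; the calibration is good to about 2 mm. A picture is of the moment at which its call begins. There is no depth.
- ctrl.close_job(): hands the job in; it is judged then, once.
The state is a dict: "t": time; "qpos": joint angles; "qvel": joint speeds; "joint_torque": joint torques, N m; "ee_pos": TCP position; "orientation": TCP orientation; "ft_force": force on the tool from outside, world axes, zero at the start; "moment": the same for the moment, N m; "width": finger opening in mm; "grasp_force": force on a finger pad.
Only numpy, scipy, OpenCV 4.12 (cv2) and the standard library are available. Lean on these libraries where they do the work, as an engineer would, in place of code of your own. Each camera call takes 0.05 s, during which the arm holds its last target. There are 200 camera calls.

## Task

The polishing arbor standing in the single wooden cup is due for a new felt: set it upright into the socket of the graded arbor block that matches its shank. Lower it gently and, pressing only lightly, turn it until its flat tang drops into the hidden cross slot and its collar sits fully home on the block; then let go. Leave the two arbors in the rack alone.

Things in the scene. Friction and masses are not known exactly. Their poses are not given: they have to be found in the camera images.
- arbor_cone_grip (a point): Polishing arbor that carries a cone of felt (34 mm wide at its foot, 19 mm tall, point up); 16 mm shank; loose, upright, about 0.42 kg. Grasp its dark grooved steel collar (38 mm across, 40 mm tall, any yaw). The point is on the axis in the collar, 24 mm above the collar's underside, 56 mm above the tail's end; z points up to the felt, whose top is 37 to 46 mm above the point.
- arbor_cone_shoulder (a point): Centre of the underside of the cone arbor's collar, where its 16 mm shank begins (32 mm long, below the collar); z up. In the cup or rack it rests on the wood, 40 mm above the table.
- arbor_cone: The cone arbor; origin on its axis at the end of its tail, 32 mm below the collar's underside. The lowest 11 mm of the shank are a flat driving tang 3 mm thick along the body's y and 1 mm narrower than the shank along its x.
- arbor_wheel_grip (a point): Polishing arbor that carries a flat wheel of felt (40 mm across, 15 mm thick); 20 mm shank; loose, upright, about 0.42 kg. Grasp its dark grooved steel collar (38 mm across, 40 mm tall, any yaw). The point is on the axis in the collar, 24 mm above the collar's underside, 56 mm above the tail's end; z points up to the felt, whose top is 37 to 46 mm above the point.
- arbor_wheel_shoulder (a point): Centre of the underside of the wheel arbor's collar, where its 20 mm shank begins (32 mm long, below the collar); z up. In the cup or rack it rests on the wood, 40 mm above the table.
- arbor_wheel: The wheel arbor; origin on its axis at the end of its tail, 32 mm below the collar's underside. The lowest 11 mm of the shank are a flat driving tang 3 mm thick along the body's y and 1 mm narrower than the shank along its x.
- arbor_ball_grip (a point): Polishing arbor that carries a ball of felt (27 mm across, 23 mm tall); 24 mm shank; loose, upright, about 0.42 kg. Grasp its dark grooved steel collar (38 mm across, 40 mm tall, any yaw). The point is on the axis in the collar, 24 mm above the collar's underside, 56 mm above the tail's end; z points up to the felt, whose top is 37 to 46 mm above the point.
- arbor_ball_shoulder (a point): Centre of the underside of the ball arbor's collar, where its 24 mm shank begins (32 mm long, below the collar); z up. In the cup or rack it rests on the wood, 40 mm above the table.
- arbor_ball: The ball arbor; origin on its axis at the end of its tail, 32 mm below the collar's underside. The lowest 11 mm of the shank are a flat driving tang 3 mm thick along the body's y and 1 mm narrower than the shank along its x.
- cup: Single square wooden stand, 50 x 50 mm and 40 mm tall, with one 27 mm bore; fixed; origin at the centre of its underside. The arbor to be set hangs in it, its collar on the wood.
- rack: Wooden parking rack for two arbors, 62 x 132 mm and 40 mm tall, fixed; its two bores lie 32 mm either side of its origin along its y; origin at the centre of its underside.
- arbor_block: Aluminium arbor block, 56 x 236 mm, 44 mm tall, fixed; origin at the centre of its underside. Five empty round sockets 42 mm apart along its y, for shanks of 12, 16, 20, 24, 28 mm from +y to -y; each bore is 1 mm wider than its shank, 34 mm deep, with a 2 mm chamfer. On each floor lies a steel driver with a cross of slots, 9 mm deep, 5 mm wide, set askew at an unknown angle: find it by feel.
- socket0 (a point): Centre of the mouth of the socket for 12 mm shanks, in the block's top face, 44 mm above the table; z up. A tang that misses the cross slot stops with the collar 7 mm above the block; turned until it meets a slot (within about 0.1 rad, at most a quarter turn away) it goes down the last 7 mm.
- socket1 (a point): Centre of the mouth of the socket for 16 mm shanks, in the block's top face, 44 mm above the table; z up. A tang that misses the cross slot stops with the collar 7 mm above the block; turned until it meets a slot (within about 0.1 rad, at most a quarter turn away) it goes down the last 7 mm.
- socket2 (a point): Centre of the mouth of the socket for 20 mm shanks, in the block's top face, 44 mm above the table; z up. A tang that misses the cross slot stops with the collar 7 mm above the block; turned until it meets a slot (within about 0.1 rad, at most a quarter turn away) it goes down the last 7 mm.
- socket3 (a point): Centre of the mouth of the socket for 24 mm shanks, in the block's top face, 44 mm above the table; z up. A tang that misses the cross slot stops with the collar 7 mm above the block; turned until it meets a slot (within about 0.1 rad, at most a quarter turn away) it goes down the last 7 mm.
- socket4 (a point): Centre of the mouth of the socket for 28 mm shanks, in the block's top face, 44 mm above the table; z up. A tang that misses the cross slot stops with the collar 7 mm above the block; turned until it meets a slot (within about 0.1 rad, at most a quarter turn away) it goes down the last 7 mm.
Things that resemble listed ones, but are neither listed nor needed, are in the scene too. Leave any purple look-alike of the arbor_ball alone.

How it is judged (in metres and radians):
On the way, in this order (a step that is already met when the one before it is completed fails the run):
1. the arbor has been taken out of the cup (horizontal distance between each of arbor_cone_grip, arbor_wheel_grip, arbor_ball_grip and cup above 0.06 m), for 0.1 s.
2. its shank stands in the matching socket, at least 12 mm deep (((horizontal distance between arbor_cone_shoulder and socket1 below 0.004 m and z of arbor_cone_shoulder in the frame of socket1 below 0.02 m) or (horizontal distance between arbor_wheel_shoulder and socket2 below 0.004 m and z of arbor_wheel_shoulder in the frame of socket2 below 0.02 m) or (horizontal distance between arbor_ball_shoulder and socket3 below 0.004 m and z of arbor_ball_shoulder in the frame of socket3 below 0.02 m))), for 0.1 s.
At the end, for the whole second after the job is handed in: The arbor from the cup stands at rest in the socket of its own size (cone 16, wheel 20, ball 24 mm), upright within 0.06 rad, within 3 mm of its axis, its collar down on the block within 2 mm (tang engaged), released; the other two are within 15 mm of where they stood in the rack (((horizontal distance between arbor_cone_shoulder and socket1 below 0.003 m and z of arbor_cone_shoulder in the frame of socket1 below 0.002 m and angle between arbor_cone_shoulder's own z axis and vertical below 0.06 rad and linear speed of arbor_cone below 0.02 m/s and distance of each of arbor_wheel_grip, arbor_ball_grip from where it was at the start of the episode below 0.015 m and horizontal distance between each of arbor_wheel_grip, arbor_ball_grip and cup above 0.08 m) or (horizontal distance between arbor_wheel_shoulder and socket2 below 0.003 m and z of arbor_wheel_shoulder in the frame of socket2 below 0.002 m and angle between arbor_wheel_shoulder's own z axis and vertical below 0.06 rad and linear speed of arbor_wheel below 0.02 m/s and distance of each of arbor_cone_grip, arbor_ball_grip from where it was at the start of the episode below 0.015 m and horizontal distance between each of arbor_cone_grip, arbor_ball_grip and cup above 0.08 m) or (horizontal distance between arbor_ball_shoulder and socket3 below 0.003 m and z of arbor_ball_shoulder in the frame of socket3 below 0.002 m and angle between arbor_ball_shoulder's own z axis and vertical below 0.06 rad and linear speed of arbor_ball below 0.02 m/s and distance of each of arbor_cone_grip, arbor_wheel_grip from where it was at the start of the episode below 0.015 m and horizontal distance between each of arbor_cone_grip, arbor_wheel_grip and cup above 0.08 m))); the robot touches nothing.
It fails at once if an arbor is forced against the block with more than 60 N (contact force between any of arbor_cone, arbor_wheel, arbor_ball and arbor_block above 60 N).
It also fails if it takes over 54 s, if anything falls off the work surface, if the arm or the gripper's body presses on something with over 40 N, if the wrist force passes 120 N, or if a joint passes its speed limit or range.

## Working session

There is one attempt and no reset: what is moved stays moved. The work goes in short steps, Python scripts to look and compute and a tool call to move; the robot and the scene stay as the last step left them, time stands still between calls to the robot, and variables do not carry over. Pictures are saved under pics/ and viewed, at most 10 in all, crops included, and the job is handed in when it is done.

Besides the shell and the picture viewer there is one more tool, called after "Emit:" as a command line: name --argument value ..., lists and objects as JSON in quotes. step_arm: Moves the arm, as the interface text tells. Shift numbers are shares of 0.05 m and turn numbers shares of 4 degrees, none past 1 either way. Its arguments: {"type":"object","properties":{"targets":{"type":"array"}},"required":["targets"]}

```bash
mkdir -p pics; cat > h.py <<'E'
import numpy as np,cv2,json
from workcell import readout,get_image,ctrl
def snap(n):
    d=get_image(n);cv2.imwrite(f'pics/{n}_{readout.get_obs()["t"]:.2f}.png',d['pixels'][:,:,::-1])
    np.savez(f'{n}.npz',**{k:np.array(v) for k,v in d.items()});return d
def ray(n,u,v,z):
    d=np.load(n+'.npz');K=d['intrinsics'];E=d['extrinsics'];R=E[:3,:3];c=-R.T@E[:3,3]
    r=R.T@np.linalg.inv(K)@[u,v,1];return c+r*(z-c[2])/r[2]
def proj(n,p):
    d=np.load(n+'.npz');q=d['extrinsics'][:3]@np.r_[p,1];q=d['intrinsics']@q;return q[:2]/q[2]
E
python3 - <<'E'
from h import *
for n in('top','side'):
    d=snap(n);E=np.array(d['extrinsics']);print(n,-E[:3,:3].T@E[:3,3],d['intrinsics'][0])
o=readout.get_obs();print(o)
E
ls pics
```

```text
top [ 206.35128396  112.63411937 1631.00885737] [457.14144273   0.         253.63791812]
side [1106.01695156 -225.14089323  687.84974772] [360.66020006   0.         254.17432978]
{'t': 0.1, 'qpos': array([-1.12698132e+00,  4.23735196e-01,  1.63059211e+00, -8.91172805e-06,
        1.08858554e+00, -1.89786381e-02]), 'qvel': array([ 0.00208707, -0.00217457, -0.00138476,  0.00081068, -0.00029891,
       -0.00037205]), 'joint_torque': array([ 9.44642998e-04, -5.45610809e+01, -2.74324393e+01,  6.44757994e-02,
        1.87714101e-02, -5.40110761e-05]), 'ee_pos': array([ 278.95930952, -559.0160318 ,  404.00594742]), 'orientation': array([-3.05660376e+00, -7.20195243e-01,  4.49131817e-04]), 'ft_force': array([-0.54254912, -0.42849579, -0.49178012]), 'moment': array([ 0.03456375,  0.02249135, -0.02633685]), 'grasp_force': 0.0, 'width': 87.91162888651236}
side_0.10.png
top_0.05.png
```

View pics/top_0.05.png

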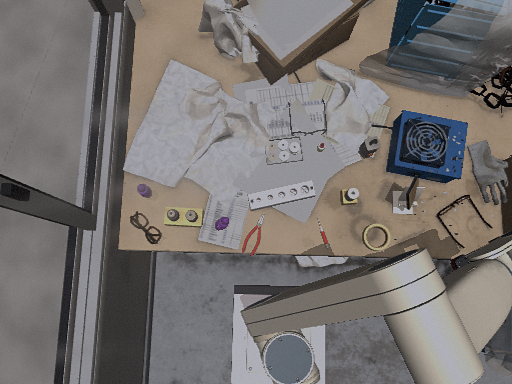

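View pics/side_0.10.png

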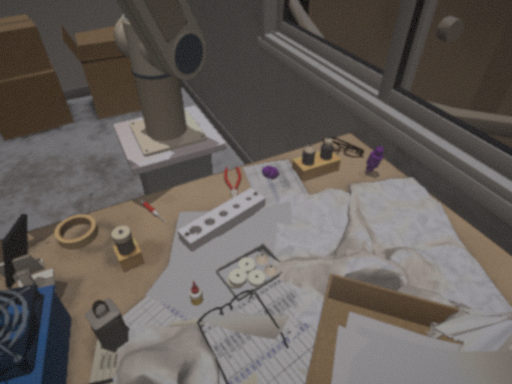

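Top: the cup with its arbor is at about (349,196), the rack with two arbors at (183,216), and the block at (282,194). Other things that could be mistaken for the arbor are the purple look-alikes at (144,190) and (222,223), the weight at (370,147) and the bottle at (321,147). In the side view the cup is at (125,247). I choose the cup arbor and check it in one enlarged crop.

```bash
python3 - <<'E'
from h import *
t=cv2.imread('pics/top_0.05.png');s=cv2.imread('pics/side_0.10.png')
R=lambda a:cv2.resize(a,None,fx=8,fy=8,interpolation=cv2.INTER_CUBIC)
a=R(t[180:215,242:320]);            # block 624x280
b=R(t[180:215,330:368]);            # cup 304x280
c=R(s[215:275,100:155])[:, :];c=cv2.resize(c,(440//2*1,480//2))
d=cv2.resize(s[180:255,170:275],None,fx=4,fy=4,interpolation=cv2.INTER_CUBIC)
out=np.zeros((590,800,3),np.uint8)
out[:280,:624]=a; b2=b[:,:]; 
out[290:570,:304]=b; 
c=cv2.resize(s[218:275,105:150],None,fx=5,fy=5,interpolation=cv2.INTER_CUBIC);out[290:290+285,310:310+225]=c
c=cv2.resize(s[140:180,290:345],None,fx=4,fy=4,interpolation=cv2.INTER_CUBIC);out[290:450,540:760]=c
cv2.imwrite('pics/c1.png',out)
E
```

```text
(no output)
```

View pics/c1.png

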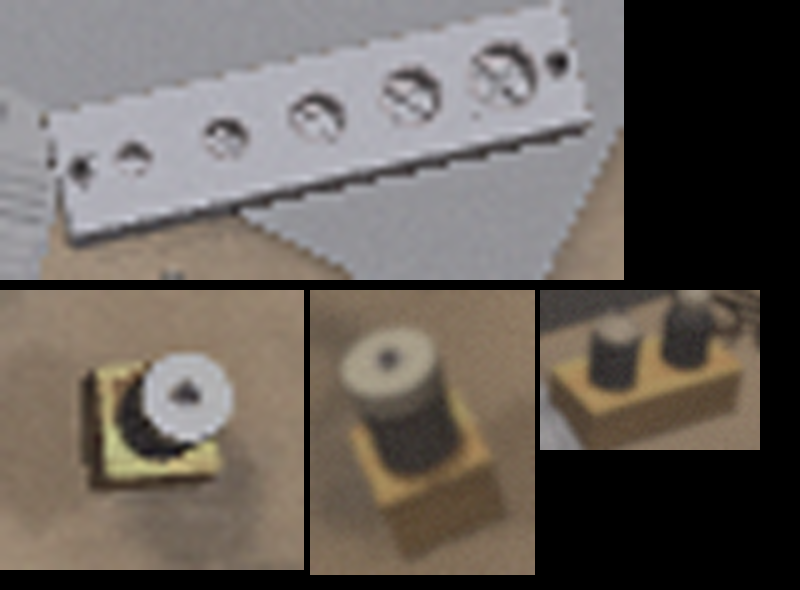

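The cup holds the wheel arbor (white disc with a dark hub, 20 mm shank), so the target is socket2, the middle one. In the top view its mouth is at about (281.3,194.3).

```bash
python3 - <<'E'
from h import *
from scipy.optimize import least_squares
cr=lambda x,y,x0,y0,s:((x+.5)/s-.5+x0,(y+.5)/s-.5+y0)
for x,y in [(133,160),(226,138),(318,117),(410,97),(503,77)]:
    p=ray('top',*cr(x,y,242,180,8),44);print(p,proj('side',p))
ft=cr(187,106,330,180,8);fs=cr(80,68,105,218,5)
s=least_squares(lambda p:np.r_[proj('top',p)-ft,proj('side',p)-fs],[500,-100,100]);print('felt',s.x,s.fun)
for z in(101,105,110):print(ray('top',*ft,z),ray('side',*fs,z))
# cup top face corners from top crop
for x,y in[(100,75),(215,65),(218,182),(103,186)]:print('cupc',ray('top',*cr(x,y,330,180,8),40))
s=cv2.imread('pics/side_0.10.png')
cv2.imwrite('pics/c2.png',cv2.resize(s[180:255,170:275],None,fx=7,fy=7,interpolation=cv2.INTER_CUBIC))
E
```

```text
[476.91609402  84.30900409  44.        ] [249.2234743  197.01816172]
[487.9038623   43.55682511  44.        ] [236.98373058 204.4247221 ]
[498.46078677   3.12681796  44.        ] [224.218068   212.03035603]
[508.59604276 -37.41576974  44.        ] [210.74348207 219.8991675 ]
[518.76990568 -78.50547406  44.        ] [196.41653255 228.23044955]
felt [ 500.21450104 -240.62591561   96.56745604] [ 0.63547428  0.10092282  0.39356592 -0.0208097 ]
[ 499.65461661 -237.43555227  101.        ] [ 504.4306372  -241.28362761  101.        ]
[ 498.88781495 -236.52034274  105.        ] [ 508.53108244 -241.17359785  105.        ]
[ 497.92931287 -235.37633083  110.        ] [ 513.656639   -241.03606065  110.        ]
cupc [ 524.26525306 -212.82251292   40.        ]
cupc [ 530.25214248 -264.09005702   40.        ]
cupc [ 477.54523055 -264.72387854   40.        ]
cupc [ 474.32438887 -213.76619587   40.        ]
```

View pics/c2.png

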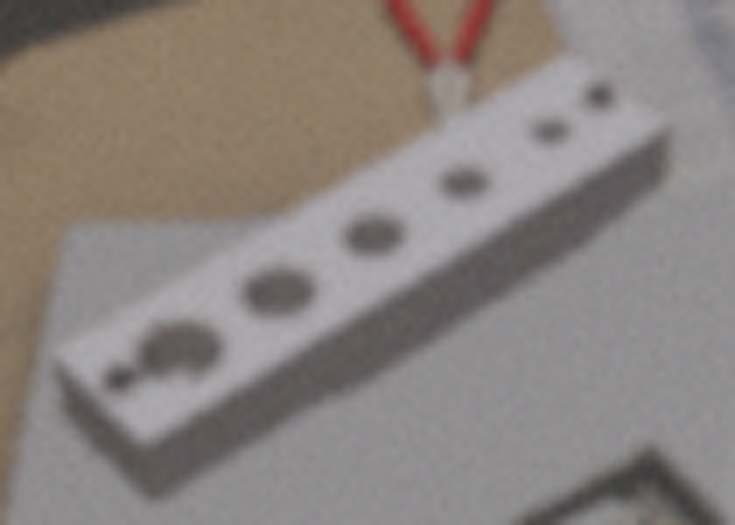

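Side view: the five mouths run from (181,349) to (551,131) in the crop, with the middle one at (374,236). That gives a pixel of about (223.0,213.3), within 1–2 px of the top-view prediction. The cup arbor is near (500,-239), consistent with the cup corners. I'm moving above it.

Emit:
step_arm --targets '[[[0.55,0.8,-0.2,0,0,0,1],[0.55,0.8,-0.2,0,0,0,1],[0.55,0.8,-0.2,0,0,0,1],[0.55,0.8,-0.2,0,0,0,1],[0.55,0.8,-0.2,0,0,0,1]]]'

```text
t: 0.72
ee_pos: [417.1, -357.8, 354.2]
orientation: [-3.058, -0.72, 0.0]
ft_force: [0.7, -0.2, 0.6]
width: 87.8
grasp_force: 0.0
```

Emit:
step_arm --targets '[[[0.55,0.8,-0.2,0,0,0,1],[0.55,0.8,-0.2,0,0,0,1],[0.55,0.8,-0.2,0,0,0,1],[0,0,0,0,0,0,1],[0,0,0,0,0,0,1]]]'

```text
t: 1.35
ee_pos: [498.9, -239.3, 324.5]
orientation: [-3.057, -0.722, 0.001]
ft_force: [0.2, -0.7, -0.1]
width: 88.1
grasp_force: 0.0
```

```bash
python3 - <<'E'
from h import *
from scipy.spatial.transform import Rotation as R
for n in('top','side'):snap(n)
o=readout.get_obs();print(o['t'],o['ee_pos'],o['qpos'],o['ft_force'])
M=R.from_rotvec(o['orientation']).as_matrix();print(M)
print('grasp',o['ee_pos']+163*M[:,2], proj('side',o['ee_pos']+163*M[:,2]),proj('top',o['ee_pos']))
cr=lambda x,y,x0,y0,s:((x+.5)/s-.5+x0,(y+.5)/s-.5+y0)
for x,y in[(551,131),(464,182),(374,236),(280,292),(181,349)]:print(ray('side',*cr(x,y,170,180,7),44))
a=cv2.imread('pics/side_%.2f.png'%o['t'])
cv2.imwrite('pics/c3.png',cv2.resize(a[130:290,50:200],None,fx=3.7,fy=3.7,interpolation=cv2.INTER_CUBIC))
E
ls pics
```

```text
1.45 [ 498.58353428 -240.09813673  324.83735662] [-4.70259637e-01  4.27024583e-01  1.84625867e+00 -1.90884473e-04
  8.68156297e-01  6.38976413e-01] [-0.39269643 -0.35290126 -0.05168781]
[[ 8.95303788e-01  4.45456083e-01  7.04865558e-05]
 [ 4.45456088e-01 -8.95303766e-01 -1.99237104e-04]
 [-2.56445013e-05  2.09776400e-04 -9.99999978e-01]]
grasp [ 498.59502359 -240.13061237  161.83736026] [113.49557432 209.35387558] [371.11542707 179.29154197]
[480.20759968  79.91397666  44.        ]
[490.45463639  39.17119428  44.        ]
[501.1680627   -1.38161145  44.        ]
[511.66934545 -41.73998567  44.        ]
[521.35736859 -81.96517674  44.        ]
c1.png
c2.png
c3.png
side_0.10.png
side_1.45.png
top_0.05.png
top_1.40.png
```

View pics/c3.png

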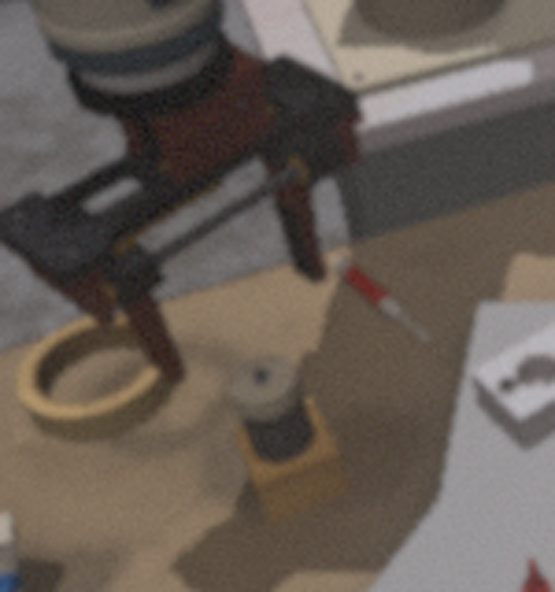

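Side crop: the fingertips at (170,378) and (315,275) straddle the felt at (264,382), so the gripper is over the arbor. Descending and closing.

Emit:
step_arm --targets '[[[0.04,0.02,-0.5,0,0,0,1],[0,0,-0.5,0,0,0,1],[0,0,-0.5,0,0,0,1],[0,0,-0.3,0,0,0,1],[0,0,-0.1,0,0,0,1]]]'

```text
t: 2.08
ee_pos: [500.6, -238.8, 229.1]
orientation: [-3.058, -0.719, 0.001]
ft_force: [0.0, -0.6, 0.1]
width: 87.7
grasp_force: 0.0
```

Emit:
step_arm --targets '[[[0,0,0,0,0,0,0.3],[0,0,0,0,0,0,0.3],[0,0,0,0,0,0,0.1],[0,0,0,0,0,0,0],[0,0,0,0,0,0,0]]]'

```text
t: 2.7
ee_pos: [501.1, -238.2, 229.9]
orientation: [3.057, 0.721, 0.001]
ft_force: [1.8, -2.1, 2.1]
width: 41.2
grasp_force: 1.8
```

Emit:
step_arm --targets '[[[0,0,0,0,0,0,0],[0,0,0,0,0,0,0],[0,0,0.2,0,0,0,0],[0,0,0.4,0,0,0,0],[0,0,0.6,0,0,0,0]]]'

```text
t: 3.32
ee_pos: [500.0, -237.6, 289.2]
orientation: [-3.055, -0.72, 0.005]
ft_force: [-0.0, -0.8, -6.0]
width: 38.1
grasp_force: 30.0
```

Emit:
step_arm --targets '[[[0,0.5,0.4,0,0,0,0],[0,0.9,0,0,0,0,0],[0,0.9,0,0,0,0,0],[0,0.9,0,0,0,0,0],[0,0.7,0,0,0,0,0]]]'

```text
t: 3.95
ee_pos: [500.0, -41.4, 309.5]
orientation: [-3.057, -0.721, 0.003]
ft_force: [1.1, 0.8, -4.5]
width: 38.3
grasp_force: 30.0
```

Emit:
step_arm --targets '[[[0,0.5,0,0,0,0,0],[0,0.3,0,0,0,0,0],[0,0.08,-0.2,0,0,0,0],[0,0,0,0,0,0,0],[0,0,0,0,0,0,0]]]'

```text
t: 4.58
ee_pos: [501.0, 0.1, 299.4]
orientation: [-3.058, -0.719, 0.001]
ft_force: [0.4, 0.3, -4.9]
width: 37.7
grasp_force: 30.0
```

```bash
python3 - <<'E'
from h import *
for n in('top','side'):snap(n)
o=readout.get_obs();print(o['t'],o['ee_pos'],o['qpos'],o['ft_force'],o['width'],o['grasp_force'])
z=o['ee_pos'][2]-163-56-3
p=o['ee_pos'].copy()
for q in(z,z+32,z+72,44):p[2]=q;print(q,proj('side',p),proj('top',p))
a=cv2.imread('pics/side_%.2f.png'%o['t'])
cv2.imwrite('pics/c4.png',cv2.resize(a[150:250,170:275],None,fx=6,fy=6,interpolation=cv2.INTER_CUBIC))
E
ls pics
```

```text
4.675 [5.01148869e+02 1.24578670e-01 2.99654221e+02] [-2.34896339e-02  4.02673661e-01  1.97282364e+00 -5.34982501e-05
  7.66138560e-01  1.08555777e+00] [-0.08374638  0.55724196 -4.92230976] 38.21643214239358 29.98145028948784
77.65422136610556 [222.82191988 203.37957055] [282.88975071 191.70563213]
109.65422136610556 [222.09654679 193.68446461] [283.59927379 189.96517299]
149.65422136610556 [221.13830268 180.87687851] [284.52779444 187.68751309]
44 [223.54830141 213.08815514] [282.17342088 193.46278823]
c1.png
c2.png
c3.png
c4.png
side_0.10.png
side_1.45.png
side_4.67.png
top_0.05.png
top_1.40.png
top_4.62.png
```

View pics/c4.png

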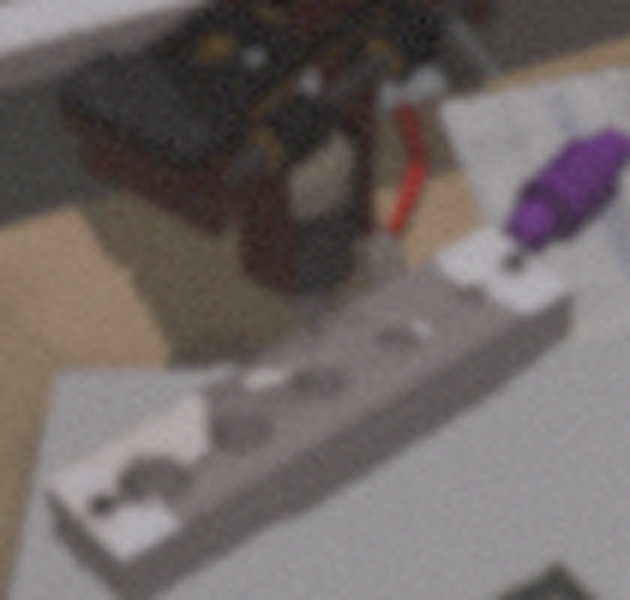

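Side crop: the socket mouth is at (319,380), the finger and collar end near (325,290), and the shank is faint at about (315,320). I'm lowering to just above the mouth for a sharper relative look.

Emit:
step_arm --targets '[[[0,0,-0.2,0,0,0,0],[0,0,-0.2,0,0,0,0],[0,0,-0.06,0,0,0,0],[0,0,0,0,0,0,0],[0,0,0,0,0,0,0]]]'

```text
t: 5.3
ee_pos: [501.2, 0.8, 276.8]
orientation: [3.058, 0.721, 0.0]
ft_force: [-0.1, 0.4, -5.4]
width: 38.3
grasp_force: 30.0
```

```bash
python3 - <<'E'
from h import *
for n in('top','side'):
    A=[get_image(n)['pixels'].astype(float) for _ in range(5)]
    np.save(n+'avg.npy',np.mean(A,0))
o=readout.get_obs();print(o['t'],o['ee_pos'],o['ft_force'])
z=o['ee_pos'][2]-163-56-3
p=o['ee_pos'].copy();f=12;g=10
cc=lambda q,x0,y0,s:(q-[x0,y0]+.5)*s-.5
for q in(z,z+32,44):p[2]=q;print(q,cc(proj('side',p),195,180,f),450+0*q,cc(proj('top',p),260,175,g))
e=lambda a:np.clip((a-20)*1.7,0,255).astype(np.uint8)[:,:,::-1]
s=cv2.resize(e(np.load('sideavg.npy')[180:230,195:240]),None,fx=f,fy=f,interpolation=cv2.INTER_CUBIC)
cv2.imwrite('pics/c5.png',s[:600])
E
```

```text
5.8 [501.05782175   0.77300637 276.74990447] [ 0.6215163   1.09448103 -4.85996189]
54.7499044672993 [348.03660085 364.70173336] 450.0 [226.64018696 183.79763775]
86.7499044672993 [339.69344588 252.29298406] 450.0 [233.49839341 166.88763187]
44 [350.75209041 401.28798718] 450 [224.39633328 189.33021821]
```

View pics/c5.png

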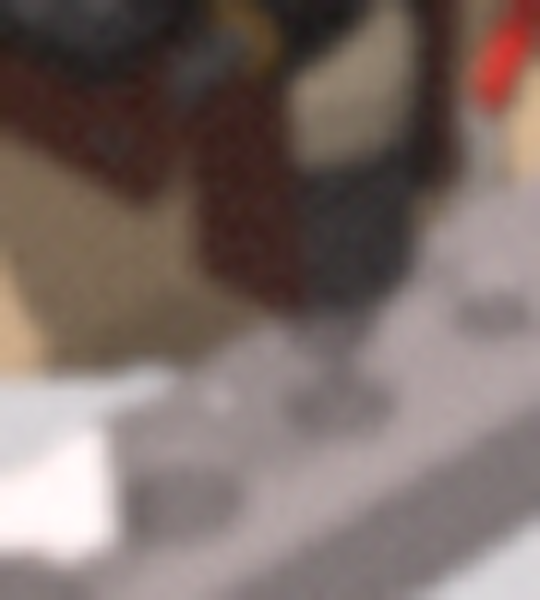

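Side crop: the socket mouth is centred at about (338,402), with the tang and shank at about (340,370), extrapolating to (343,402). The misalignment is about 1 mm, within the chamfer's capture range. I'm shifting by that and lowering gently.

Emit:
step_arm --targets '[[[-0.02,-0.006,-0.16,0,0,0,0],[0,0,-0.04,0,0,0,0],[0,0,-0.04,0,0,0,0],[0,0,-0.02,0,0,0,0],[0,0,0,0,0,0,0]]]'

```text
t: 6.42
ee_pos: [500.1, 0.5, 263.6]
orientation: [-3.058, -0.72, 0.0]
ft_force: [-0.2, -1.3, -5.3]
width: 38.2
grasp_force: 30.0
```

Emit:
step_arm --targets '[[[0,0,-0.02,0,0,0,0],[0,0,-0.02,0,0,0,0],[0,0,-0.02,0,0,0,0],[0,0,0,0,0,0,0],[0,0,0,0,0,0,0]]]'

```text
t: 7.05
ee_pos: [500.1, 0.5, 260.7]
orientation: [-3.058, -0.72, -0.0]
ft_force: [-0.1, 0.5, -5.2]
width: 38.1
grasp_force: 30.0
```

Emit:
step_arm --targets '[[[0,0,-0.04,0,0,0,0],[0,0,-0.04,0,0,0,0],[0,0,-0.02,0,0,0,0],[0,0,-0.02,0,0,0,0],[0,0,0,0,0,0,0]]]'

```text
t: 7.68
ee_pos: [500.1, 0.5, 254.7]
orientation: [-3.058, -0.721, 0.0]
ft_force: [-0.2, -0.3, -3.7]
width: 38.4
grasp_force: 30.0
```

Emit:
step_arm --targets '[[[0,0,-0.01,0,0,0,0],[0,0,-0.01,0,0,0,0],[0,0,-0.01,0,0,0,0],[0,0,0,0,0,0,0],[0,0,0,0,0,0,0]]]'

```text
t: 8.3
ee_pos: [500.2, 0.5, 254.0]
orientation: [3.058, 0.72, 0.001]
ft_force: [-3.3, 0.3, 7.2]
width: 38.4
grasp_force: 30.0
```

The chamfer contact pushes toward -x, so I comply in -x.

Emit:
step_arm --targets '[[[-0.02,0,0,0,0,0,0],[0,0,0,0,0,0,0],[-0.01,0,0,0,0,0,0],[0,0,0,0,0,0,0],[0,0,0,0,0,0,0]]]'

```text
t: 8.93
ee_pos: [499.5, 0.5, 254.1]
orientation: [3.057, 0.72, 0.005]
ft_force: [-0.1, 0.6, 6.0]
width: 38.3
grasp_force: 30.0
```

Emit:
step_arm --targets '[[[-0.02,0,0,0,0,0,0],[0,0,0,0,0,0,0],[0,0,-0.01,0,0,0,0],[0,0,0,0,0,0,0],[0,0,0,0,0,0,0]]]'

```text
t: 9.55
ee_pos: [497.6, 0.6, 252.4]
orientation: [-3.058, -0.72, -0.0]
ft_force: [3.2, 3.2, -2.9]
width: 38.3
grasp_force: 30.0
```

```bash
python3 - <<'E'
from h import *
o=readout.get_obs();print(o['t'],o['ee_pos'],o['ft_force'],o['moment'],o['orientation'])
E
```

```text
9.55 [497.63863918   0.60669058 252.44839463] [ 3.17836765  3.1931596  -2.89871823] [ 0.57607822 -0.70806758  0.09012685] [-3.05771141e+00 -7.20206566e-01 -4.63077169e-04]
```

The shank has slipped in (z unloaded, with light +x/+y side force). I centre it and go on down.

Emit:
step_arm --targets '[[[0.01,0.01,0,0,0,0,0],[0,0,-0.02,0,0,0,0],[0,0,-0.02,0,0,0,0],[0,0,0,0,0,0,0],[0,0,0,0,0,0,0]]]'

```text
t: 10.18
ee_pos: [497.8, 1.0, 250.4]
orientation: [-3.058, -0.72, 0.001]
ft_force: [2.7, 2.0, -6.6]
width: 38.0
grasp_force: 30.0
```

Emit:
step_arm --targets '[[[0.01,0.01,0,0,0,0,0],[0,0,-0.03,0,0,0,0],[0,0,-0.03,0,0,0,0],[0,0,-0.03,0,0,0,0],[0,0,0,0,0,0,0]]]'

```text
t: 10.8
ee_pos: [498.4, 1.4, 245.9]
orientation: [-3.058, -0.72, 0.001]
ft_force: [-0.3, 0.7, -5.7]
width: 38.6
grasp_force: 30.0
```

Centred and free. Tang rest is expected near z 241.

Emit:
step_arm --targets '[[[0,0,-0.03,0,0,0,0],[0,0,-0.03,0,0,0,0],[0,0,-0.02,0,0,0,0],[0,0,-0.01,0,0,0,0],[0,0,0,0,0,0,0]]]'

```text
t: 11.42
ee_pos: [498.6, 1.5, 241.7]
orientation: [3.058, 0.721, 0.0]
ft_force: [-0.4, -0.1, -5.4]
width: 38.2
grasp_force: 30.0
```

Emit:
step_arm --targets '[[[0,0,-0.01,0,0,0,0],[0,0,-0.01,0,0,0,0],[0,0,-0.01,0,0,0,0],[0,0,0,0,0,0,0],[0,0,0,0,0,0,0]]]'

```text
t: 12.05
ee_pos: [498.8, 1.5, 240.6]
orientation: [3.058, 0.72, 0.001]
ft_force: [-0.4, 1.0, 4.9]
width: 38.1
grasp_force: 30.0
```

Resting on the driver with about 10 N of light pressure. Now turning.

Emit:
step_arm --targets '[[[0,0,0,0,0,0.8,0],[0,0,0,0,0,0.8,0],[0,0,0,0,0,0.8,0],[0,0,0,0,0,0.8,0],[0,0,0,0,0,0,0]]]'

```text
t: 12.68
ee_pos: [498.9, 1.4, 240.5]
orientation: [2.958, 1.056, 0.002]
ft_force: [-0.8, 0.1, 4.8]
width: 38.0
grasp_force: 30.0
```

Emit:
step_arm --targets '[[[0,0,0,0,0,0.8,0],[0,0,0,0,0,0.8,0],[0,0,0,0,0,0.8,0],[0,0,0,0,0,0.8,0],[0,0,0,0,0,0,0]]]'

```text
t: 13.3
ee_pos: [498.8, 1.4, 240.4]
orientation: [2.823, 1.378, 0.001]
ft_force: [-0.3, -0.4, 4.9]
width: 38.1
grasp_force: 30.0
```

Emit:
step_arm --targets '[[[0,0,0,0,0,0.8,0],[0,0,0,0,0,0.8,0],[0,0,0,0,0,0.8,0],[0,0,0,0,0,0.8,0],[0,0,0,0,0,0,0]]]'

```text
t: 13.92
ee_pos: [498.7, 1.4, 240.2]
orientation: [2.652, 1.683, 0.0]
ft_force: [-0.3, -0.7, 3.6]
width: 38.3
grasp_force: 30.0
```

Emit:
step_arm --targets '[[[0,0,0,0,0,0.8,0],[0,0,0,0,0,0.8,0],[0,0,0,0,0,0.8,0],[0,0,0,0,0,0.8,0],[0,0,0,0,0,0,0]]]'

```text
t: 14.55
ee_pos: [498.0, 1.5, 239.4]
orientation: [-2.448, -1.967, 0.002]
ft_force: [-0.6, -1.0, -4.6]
width: 38.4
grasp_force: 30.0
```

```bash
python3 - <<'E'
from h import *
o=readout.get_obs();print(o['t'],o['ee_pos'],o['ft_force'],o['moment'],o['qpos'])
E
```

```text
14.55 [498.01743642   1.52041055 239.44384278] [-0.56815982 -0.9781257  -4.58368587] [-0.01546712  0.01316682  0.02692672] [-2.08661749e-02  5.08792912e-01  2.00107661e+00  1.46161020e-04
  6.33521429e-01  1.95711750e-01]
```

It dropped to z 239.4 and the load is gone, so the tang has met the slot. Lowering.

Emit:
step_arm --targets '[[[0,0,-0.01,0,0,0,0],[0,0,-0.01,0,0,0,0],[0,0,-0.01,0,0,0,0],[0,0,-0.01,0,0,0,0],[0,0,0,0,0,0,0]]]'

```text
t: 15.18
ee_pos: [498.4, 1.5, 238.1]
orientation: [-2.446, -1.971, 0.0]
ft_force: [-0.5, 0.2, -5.7]
width: 37.9
grasp_force: 30.0
```

Emit:
step_arm --targets '[[[0,0,-0.02,0,0,0,0],[0,0,-0.02,0,0,0,0],[0,0,-0.01,0,0,0,0],[0,0,-0.01,0,0,0,0],[0,0,0,0,0,0,0]]]'

```text
t: 15.8
ee_pos: [498.5, 1.5, 235.1]
orientation: [-2.446, -1.971, 0.0]
ft_force: [-1.2, 1.0, -5.4]
width: 38.6
grasp_force: 30.0
```

Emit:
step_arm --targets '[[[0,0,-0.01,0,0,0,0],[0,0,-0.01,0,0,0,0],[0,0,-0.01,0,0,0,0],[0,0,0,0,0,0,0],[0,0,0,0,0,0,0]]]'

```text
t: 16.42
ee_pos: [498.5, 1.5, 233.9]
orientation: [-2.446, -1.971, -0.0]
ft_force: [-4.0, 2.2, 6.0]
width: 38.1
grasp_force: 30.0
```

The collar is home at z 233.9, as predicted, with light contact. Releasing and withdrawing.

Emit:
step_arm --targets '[[[0,0,0,0,0,0,0.6],[0,0,0,0,0,0,1],[0,0,0,0,0,0,1],[0,0,0,0,0,0,1],[0,0,0,0,0,0,1]]]'

```text
t: 17.05
ee_pos: [498.6, 1.5, 233.7]
orientation: [2.446, 1.971, 0.0]
ft_force: [-0.3, -0.1, -0.2]
width: 84.9
grasp_force: 0.0
```

Emit:
step_arm --targets '[[[0,0,0.2,0,0,0,1],[0,0,0.5,0,0,0,1],[0,0,0.8,0,0,0,1],[0,0,0.8,0,0,0,1],[0,0,0.3,0,0,0,1]]]'

```text
t: 17.68
ee_pos: [499.0, 1.5, 366.4]
orientation: [2.444, 1.969, 0.005]
ft_force: [0.2, 0.6, -0.7]
width: 88.1
grasp_force: 0.0
```

Emit:
step_arm --targets '[[[-0.5,-0.8,0.3,0,0,0,1],[-0.5,-0.8,0.3,0,0,0,1],[-0.5,-0.8,0,0,0,0,1],[0,-0.8,0,0,0,0,1],[0,0,0,0,0,0,1]]]'

```text
t: 18.3
ee_pos: [423.1, -160.4, 393.4]
orientation: [2.45, 1.967, -0.0]
ft_force: [-0.2, 0.2, -0.9]
width: 87.6
grasp_force: 0.0
```

```bash
python3 - <<'E'
from h import *
for n in('top','side'):snap(n)
o=readout.get_obs();print(o['t'],o['ee_pos'],o['ft_force'],o['width'])
t=np.load('top.npz')['pixels'];s=np.load('side.npz')['pixels']
f=lambda a,k:cv2.resize(a[:,:,::-1],None,fx=k,fy=k,interpolation=cv2.INTER_CUBIC)
out=np.zeros((600,800,3),np.uint8)
out[:200,:800]=f(t[180:220,160:320],5);a=f(s[170:250,170:270],5);out[200:600,:500]=a
cv2.imwrite('pics/c6.png',out)
for z in(44,84,108):p=[498.5,1.5,z];print(z,(proj('side',p)-[170,170])*5+[0,200],(proj('top',p)-[160,180])*5)
E
```

```text
18.4 [ 423.2336297  -158.56913426  393.18681374] [-0.37859097  0.15549248 -0.04444199] 87.80412148620569
44 [268.15508782 411.23524625] [608.86462478  70.94695003]
84 [263.8411993  353.28576922] [613.08971217  60.55083122]
108 [261.12660677 316.82001043] [615.72773828  54.05978611]
```

View pics/c6.png

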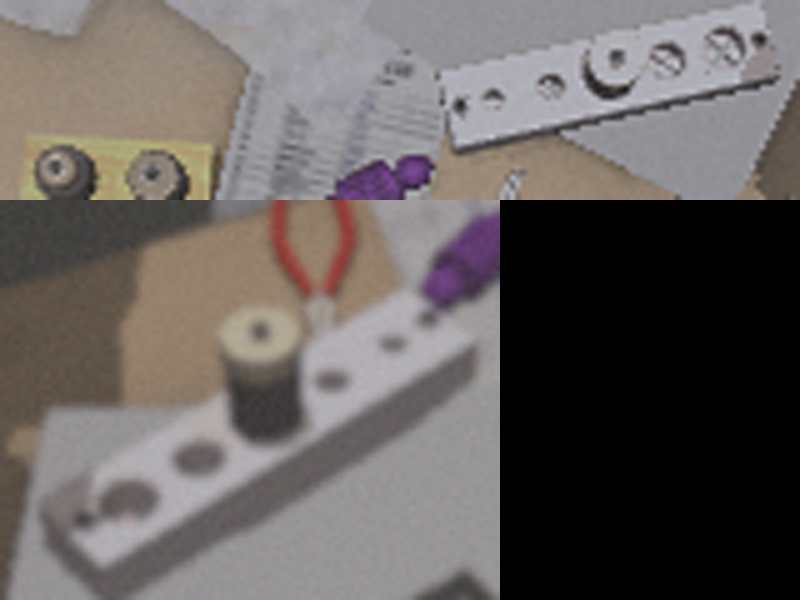

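The wheel arbor stands upright in the middle socket, with its collar seated on the block at (265,430) in the side crop. The rack arbors at (65,170) and (157,177) are undisturbed, and the gripper is clear.

```bash
python3 -c "
from workcell import ctrl
print(ctrl.close_job())"
```

```text
the job is handed in; nothing more can be done
None
```

I set the wheel arbor upright in the 20 mm socket with its tang engaged and collar home, released it, left the rack arbors alone, and handed the job in at about 18 s; the hand-in returned no verdict.

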